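# Set the forge blower's air gate and start it

## Robot

A 7-joint arm with a two-finger parallel gripper is mounted at the origin on the work surface. World frame = base frame: x ahead of the robot, y to its left, z up, the work surface at z = 0. Lengths are in m, angles in rad, forces in N, time in s.
With the tool pointing down it reaches from about 0.4 to 0.875 m from the base axis. Payload 19.3 kg.
Tool frame: the origin (TCP) lies at the very end of the fingers, on their centre line; the grasp point (between the pads) lies bot.grasp_offset behind it (bot.grasp_offset is the distance from the TCP to the grasp point, in m); z points along the fingers, y is the direction in which the jaws open and shut (so a half turn about z gives the same grasp; the last joint's range is limited). The gripper opens to 85 mm and grips with 20 to 120 N. Pads are 22 mm wide; open, the fingers measure 114 mm over their backs; the gripper's body (76 mm by 85 mm) begins 54 mm behind the grasp point. The pads swing forward as they close: fully open they stand 13 mm farther back than shut.
Start: joints at [-1.376, 0.521, -0.036, 1.599, 0.021, 1.021, -0.113], TCP at [0.164, 0.603, 0.231] pointing down, gripper open.
Joint ranges: [-2.91, 2.91], [-0.3, 2.13], [-1.5, 1.42], [0.17, 2.43], [-1.26, 4.41], [0.16, 1.93], [-2.52, 2.52]. Speed limits (rad/s): [1.89, 1.89, 2.39, 2.39, 3.01, 3.01, 3.01].

## Interface

Orientations are given as [roll, pitch, yaw] about the fixed x, y, z axes, in that order (R = Rz(yaw) Ry(pitch) Rx(roll)).
In Python, from workcell import bot gives the robot as it stands. The module is installed in compiled form; this text tells all that it offers.
- The arm moves only by the shell command python3 -m handwheel 'ROWS' [OPENING] [FORCE]. ROWS is JSON, a list of rows, each a list of 6 numbers: the shift along the tool's x, y, z as a fraction of full scale, then the turn, a rotation vector about the tool's x, y, z as a fraction of full scale. In form: [[x, y, z, rx, ry, rz], ...]. A call has 1 to 8 rows; each row shifts and turns the commanded pose from where the row before left it, along the tool's axes as they then stand; what a row does not reach is not made up. Full scale, the value 1, is 0.025 m for a shift and 360 degrees for a turn. A row lasts 1/8 s, in which the tool goes at most 62.5 mm and 10.7 degrees, less where a joint would pass 70% of its speed; a pose out of reach is approached as far as the arm can. A call with a number of a shift or a turn outside -1 to 1 is refused whole. A call with a gripper value outside its range is refused whole. OPENING is the closure, from -1 (fully open) to 1 (shut), set as the call begins (- or left out, the last holds). The fingers move at their own pace and stop on an object; FORCE is the grip in N (left out, the last holds). Time passes only in rows, so rows that do not move let the fingers close. It gives the time, the measured TCP pose, the force and the opening at its end, in the units of the state.
- bot.observe(): the state, without advancing time (a new reading comes with each control period).
- bot.grab_frame(name): name is "side" or "top"; returns a dict with "pixels" (480x640x3 uint8, blue, green, red), "vertical_fov" (degrees; the focal length in pixels is half the picture's height over the tangent of half this angle, whatever the lens; pixels are square), "cx", "cy" (the principal point, pixels), "D" ([k1, k2, p1, p2, k3] as OpenCV has them; the pictures are not rectified), "R" (3x3) and "t" (3): a world point X has camera coordinates R X + t. Camera axes: x right, y down, z forward; pixel columns grow to the right and rows downward; lengths in m; the calibration is good to about 2 mm. A picture is of the moment at which its call begins. There is no depth.
- bot.job_done(): hands the job in, once; it reports no verdict.
Trained networks look in a picture, given as the dict that the camera call returned (one of the last four; its "shot" number tells which), for a name from the list of things; names that differ only in an ending like _2 or _b are one class to them, and where a whole thing is asked for, a point or a joint stands for the part that bears it (a point fixed in the world has none). Each returns a list of dicts, best first, with "score" (0 to 1); they miss things now and then, are a little off and sometimes report something else, mostly with a low value. They report only what shows in the picture. A call takes as long as a camera call. They do not tell look-alikes from the thing itself.
- bot.trace(picture, thing): "region" (480x640 bool, what is visible of it) and "point" ([column, row] in pixels, amid what is visible of it).
The state is a dict: "clock": time; "qpos": joint angles; "qd": joint speeds; "joint_efforts": joint torques, N m; "position": TCP position; "tool_rot": TCP orientation; "force": force on the tool from outside, world axes, zero at the start; "moment": the same for the moment, N m; "grip_width": finger opening in m.
Only numpy, scipy, OpenCV 4.12 (cv2) and the standard library are available. Lean on these libraries where they do the work, as an engineer would, in place of code of your own. Each camera call takes 0.05 s, during which the arm holds its last target.

## Task

Without gripping it, push the upright post of the air gate's lever round with the fingers until the lever's yellow pointer points at the middle of the red dot on the scale plate. Then press the green start button on the switch box right down with the fingertips and move clear, leaving the lever on the red dot. Leave the jar, the brass nut, the hammer and the chisel where they are.

Things in the scene. Friction and masses are not known exactly. Their poses are not given: they have to be found in the camera images.
- air_gate: Fixed forge air gate: a green drum with a flat aluminium scale plate on top. Origin on the vertical turning axis of ring and lever, at bench height; z up. Plate top 70 mm above the bench; it reaches along the gate's x from -85 to +150 mm, along y 125 mm each way. Black ticks 107 to 119 mm from the axis, up to 60 degrees either side of +x. A duct elbow below the plate reaches to x = -200 mm.
- air_lever: Dark iris ring, 110 mm wide, top 87 mm above the bench, with a flat steel lever (20 mm wide, top at 79 mm). Origin on the turning axis at bench height; +x runs along the lever to post and pointer, z up. Turns 1.15 rad either way from the gate's +x (counter-clockwise from above is positive); friction only (0.2 N m, some 2.5 N at the post), no spring: it stays where left.
- post_top (a point): Centre of the top face of the lever's upright black post, to be pushed sideways: a cylinder 24 mm in diameter, its axis 85 mm from the turning axis, standing from 79 to 124 mm above the bench.
- pointer_tip (a point): Outer end of the lever's small yellow pointer, beyond the post, 105 mm from the turning axis and 76 mm above the bench.
- red_dot: Flat red magnetic dot, 16 mm in diameter, 2 mm thick, fixed on the scale plate 110 to 147 mm from the turning axis, to the left or the right of where the lever starts. Origin at the centre of its underside. The pointer turns past it without touching.
- blue_dot: Flat blue dot of the same size on the other side of the scale: another setting, not the wanted one.
- switch_box: Grey fixed switch box of the blower, 80 x 90 mm and 50 mm high, with the button on its top. Origin at the centre of its underside.
- start_button_top (a point): Centre of the top face of the round green button, 36 mm in diameter, on the switch box; moves down with it.
- start_button (a joint): Travel of the spring-loaded green button in m: 0 is up, 0.006 is fully down (about 5 N); it comes up again when released.
- flux_jar: Loose amber jar, 56 mm in diameter, 75 mm high, standing on the bench near the switch box; origin at the centre of its underside. Bystander.
- brass_nut: Loose brass nut, 30 mm wide, 20 mm high, standing on a rear corner of the scale plate; origin at the centre of its underside. Bystander.
- hammer: Loose hammer, 280 mm long, lying on the bench to the left. Bystander.
- chisel: Loose cold chisel, 160 mm long, 18 mm thick, lying on the bench to the right. Origin on the bench under its middle. Bystander.
Mind the look-alikes: they are no part of the job. Of the things that look like the switch_box, take the one that is farthest to the robot's left at the start.

How it is judged:
On the way, in this order (a step that is already met when the one before it is completed fails the run):
1. the lever is pushed round until its pointer points at the red dot (within 6 mm of the dot's middle) and rests there (y of red_dot in the frame of air_lever between -0.006 and 0.006 m and x of red_dot in the frame of air_lever above 0.05 m and angular speed of air_lever below 0.1 rad/s), for 0.2 s.
2. then the green button is pressed down (more than 4 mm of its 6 mm) (value of joint start_button above 0.004 m and y of red_dot in the frame of air_lever between -0.006 and 0.006 m and x of red_dot in the frame of air_lever above 0.05 m), for 0.05 s.
At the end, for the whole second after the job is handed in: The lever is at rest with the line of its pointer passing within 6 mm of the red dot's middle, and the button, pressed after the lever was set, is up again (y of red_dot in the frame of air_lever between -0.006 and 0.006 m and x of red_dot in the frame of air_lever above 0.05 m and angular speed of air_lever below 0.05 rad/s and value of joint start_button below 0.002 m); the robot touches nothing.
It fails at once if the post is gripped between the fingers (grasp point within 10 mm of the post's axis, at post height, and touching) (horizontal distance between the grasp point and post_top below 0.01 m and z of the grasp point in the frame of post_top below 0.012 m and contact force between the fingers and air_lever above 0.5 N).
It fails at once if the button is pressed (more than 3 mm) while the lever is not on the red dot (value of joint start_button above 0.003 m and not (y of red_dot in the frame of air_lever between -0.006 and 0.006 m and x of red_dot in the frame of air_lever above 0.05 m)).
It fails at once if the jar, the brass nut, the hammer or the chisel is pushed aside or lifted (moved more than 20 mm) (distance of any of flux_jar, brass_nut, hammer, chisel from where it was at the start of the episode above 0.02 m).
It also fails if it takes over 51 s, if anything falls off the work surface, if the arm or the gripper's body presses on something with over 40 N, if the wrist force passes 120 N, or if a joint passes its speed limit or range.

## Working session

There is one attempt and no reset: what is moved stays moved. The work goes in short steps, Python scripts to look and compute and a shell command to move; the robot and the scene stay as the last step left them, time stands still between calls to the robot, and variables do not carry over. Pictures are saved under pics/ and viewed, and the job is handed in when it is done.

```bash
mkdir -p pics; cat > h.py <<'E'
import numpy as np, cv2
from workcell import bot
def K(f):
    fl=240/np.tan(np.radians(f["vertical_fov"])/2)
    return np.array([[fl,0,f["cx"]],[0,fl,f["cy"]],[0,0,1]])
def ray(f,px):
    D=np.array(f["D"],float)
    n=cv2.undistortPoints(np.array([[px]],float),K(f),D,None,None)[0,0] 
    R=np.array(f["R"]);t=np.array(f["t"])
    return -R.T@t, R.T@np.array([n[0],n[1],1])
def onz(f,px,z):
    o,d=ray(f,px); return o+d*(z-o[2])/d[2]
def proj(f,X):
    r,_=cv2.Rodrigues(np.array(f["R"],float))
    return cv2.projectPoints(np.array(X,float).reshape(-1,3),r,np.array(f["t"],float),K(f),np.array(f["D"],float))[0].reshape(-1,2)
E
python3 - <<'E'
from h import *
s=bot.observe(); print({k:np.round(v,3) for k,v in s.items()}, bot.grasp_offset)
for n in("top","side"):
    f=bot.grab_frame(n); cv2.imwrite(f"pics/{n}0.png",f["pixels"])
    print(n,np.round(-np.array(f["R"]).T@np.array(f["t"]),3),f["vertical_fov"])
    for th,z in (("air_gate",.07),("post_top",.124),("pointer_tip",.076),("red_dot",.072),("blue_dot",.072),("switch_box",.05),("start_button_top",.06),("flux_jar",.04),("brass_nut",.08),("hammer",.01),("chisel",.01)):
        for r in bot.trace(f,th)[:4]:
            print(th,round(r["score"],2),np.round(r["point"],1),r["region"].sum(),np.round(onz(f,r["point"],z),3))
E
```

```text
{'clock': np.float64(0.0), 'qpos': array([-1.376,  0.522, -0.036,  1.6  ,  0.021,  1.021, -0.113]), 'qd': array([-0.   ,  0.   ,  0.002, -0.   , -0.001,  0.   , -0.002]), 'joint_efforts': array([ 3.0000e-03, -9.2713e+01,  1.9810e+00, -3.6993e+01,  1.8000e-02,
        9.0000e-03, -0.0000e+00]), 'position': array([0.164, 0.603, 0.231]), 'tool_rot': array([-3.14 ,  0.   ,  2.877]), 'force': array([-0.335, -0.389, -0.534]), 'moment': array([ 0.037, -0.021, -0.054]), 'grip_width': np.float64(0.085)} 0.0187
top [ 0.367 -0.004  1.301] 57.30104457942381
air_gate 0.97 [298.2 228.9] 8392 [0.492 0.022 0.07 ]
post_top 0.61 [295.4 232.5] 1339 [0.477 0.029 0.124]
post_top 0.19 [397.7 247.7] 964 [ 0.437 -0.247  0.124]
pointer_tip 0.93 [295.2 231.4] 1279 [0.484 0.031 0.076]
red_dot 0.46 [295.9 230.9] 1312 [0.486 0.029 0.072]
blue_dot 0.4 [294.6 231.2] 1378 [0.485 0.032 0.072]
switch_box 0.94 [450.9 223.6] 1067 [ 0.511 -0.417  0.05 ]
switch_box 0.93 [397.7 249.1] 986 [ 0.437 -0.262  0.05 ]
switch_box 0.88 [431.4 339.9] 1090 [ 0.18  -0.356  0.05 ]
switch_box 0.59 [447.5 153.9] 1064 [ 0.716 -0.411  0.0
[... 591 characters left out ...]
.026 0.076]
switch_box 0.93 [330.8 318.8] 1292 [ 0.416 -0.297  0.05 ]
switch_box 0.84 [234.7 360.7] 1598 [ 0.173 -0.385  0.05 ]
switch_box 0.76 [384.4 358.5] 1636 [ 0.501 -0.451  0.05 ]
switch_box 0.73 [464.3 341.5] 1512 [ 0.703 -0.443  0.05 ]
start_button_top 0.7 [467.8 330.8] 159 [ 0.721 -0.42   0.06 ]
start_button_top 0.6 [332.5 303.8] 144 [ 0.431 -0.255  0.06 ]
start_button_top 0.57 [235.6 349.8] 167 [ 0.178 -0.362  0.06 ]
start_button_top 0.48 [387.4 342.6] 168 [ 0.52  -0.415  0.06 ]
flux_jar 0.57 [411.6 316.5] 684 [ 0.619 -0.323  0.04 ]
hammer 0.7 [325.5 235.1] 879 [0.511 0.132 0.01 ]
hammer 0.67 [320.4 188.8] 533 [0.569 0.442 0.01 ]
chisel 0.95 [323.8 394.1] 616 [ 0.353 -0.487  0.01 ]
```

```bash
python3 - <<'E'
import cv2
a=cv2.imread("pics/top0.png")[120:370,130:500]; cv2.imwrite("pics/top0c.png",cv2.resize(a,None,fx=2.1,fy=2.1,interpolation=2))
a=cv2.imread("pics/top0.png")[160:300,220:380]; cv2.imwrite("pics/top0d.png",cv2.resize(a,None,fx=4,fy=4,interpolation=2))
E
```

```text
(no output)
```

View pics/top0c.png

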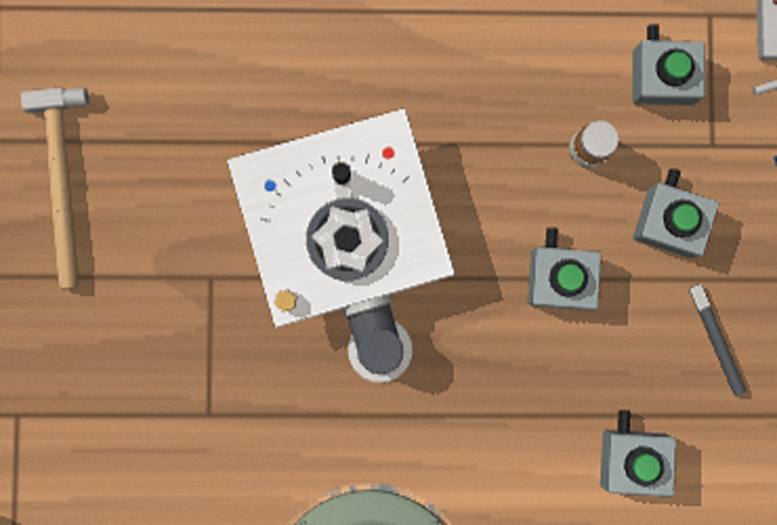

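View pics/top0d.png

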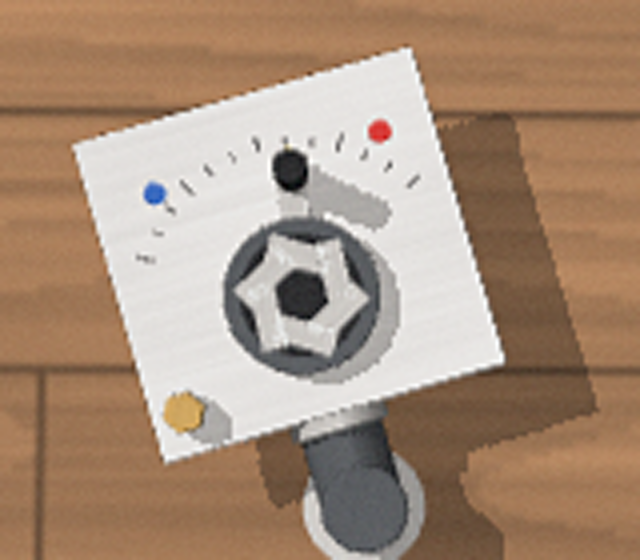

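View pics/side0.png

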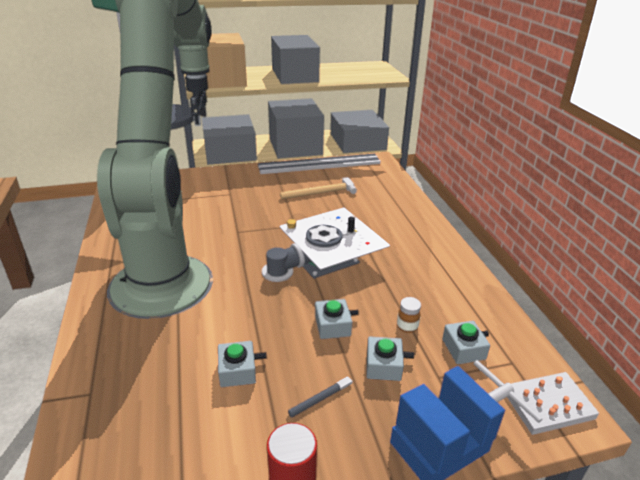

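The top view shows the gate with its post at about (292,203) px, the red dot to the right at about (315,193) and the blue dot to the left at about (258,208). There are four switch boxes. The leftmost one (largest y) is at about (398,249). The jar is at about (415,187) and the nut is on the plate's rear-left corner.

```bash
cat > meas.py <<'E'
from h import *
def blob(f,mask):
    n,l,s,c=cv2.connectedComponentsWithStats(mask.astype(np.uint8)); 
    return sorted([(s[i,4],c[i]) for i in range(1,n)],key=lambda a:-a[0])
def win(f,u0,u1,v0,v1):
    m=np.zeros((480,640),bool); m[v0:v1,u0:u1]=1; return m
def cols(f):
    p=f["pixels"].astype(int); return p[...,0],p[...,1],p[...,2]
E
python3 - <<'E'
from meas import *
f=bot.grab_frame("top"); b,g,r=cols(f)
W=win(f,235,350,165,280)
red=blob(f,W&(r>g+60)&(r>b+60)&(g<120))[0]; blu=blob(f,W&(b>r+60))[0]
blk=blob(f,win(f,280,305,190,215)&(r<60)&(g<60)&(b<60))
hub=blob(f,win(f,280,310,220,250)&(r<60)&(g<60)&(b<60))
gb=blob(f,win(f,380,420,230,270)&(g>r+40)&(g>b+30))
print(red,blu,blk[:2],hub[:3],gb[:2])
R=onz(f,red[1],.072);B=onz(f,blu[1],.072);P=onz(f,blk[0][1],.124-.003)
print("red",R,"blue",B,"post",P,"button z.06",onz(f,gb[0][1],.06))
pl=(W&(r>150)&(g>150)&(b>150)).astype(np.uint8)
cs=max(cv2.findContours(pl,0,2)[0],key=cv2.contourArea)
c=np.array([onz(f,q[0],.07)[:2] for q in cs])
rc=cv2.minAreaRect((c*1000).astype(np.float32)); print(rc)
print("hub",[onz(f,h[1],.087) for h in hub[:1]])
# corner guess
for q in ((323,172),(238.5,196.5),(346,251),(261,275.5)): print(q,onz(f,q,.07))
f2=bot.grab_frame("side"); b,g,r=cols(f2)
for nm,m in (("red",win(f2,355,380,235,250)&(r>g+60)&(r>b+60)),("blue",win(f2,330,345,210,225)&(b>r+40)),("btn",win(f2,315,350,295,320)&(g>r+40)&(g>b+30)),("post",win(f2,340,362,212,240)&(r<60)&(g<60)&(b<60))):
    bb=blob(f2,m)[0]; print(nm,bb,[onz(f2,bb[1],z) for z in (.06,.072,.1)])
tp=bb
o1,d1=ray(f,gb[0][1])
bb=blob(f2,win(f2,315,350,295,320)&(g>r+40)&(g>b+30))[0]; o2,d2=ray(f2,bb[1])
s=np.linalg.lstsq(np.c_[d1,-d2],o2-o1,rcond=None)[0]; print("tri btn",o1+d1*s[0],o2+d2*s[1])
E
```

```text
(np.int32(22), array([314.5       , 192.27272727])) (np.int32(24), array([258.29166667, 208.        ])) [(np.int32(63), array([292.28571429, 202.42857143]))] [(np.int32(108), array([294.99074074, 233.49074074])), (np.int32(13), array([283.15384615, 225.07692308])), (np.int32(11), array([281.81818182, 239.18181818]))] [(np.int32(125), array([401.168, 251.624]))]
red [ 0.5958119  -0.02315884  0.072     ] blue [0.55003561 0.13472278 0.072     ] post [0.55850424 0.03762183 0.121     ] button z.06 [ 0.42947698 -0.27021954  0.06      ]
((503.48883056640625, 39.284019470214844), (245.16555786132812, 248.80596923828125), 16.728376388549805)
hub [array([0.4772507 , 0.03076187, 0.087     ])]
(323, 172) [ 0.65453097 -0.04714395  0.07      ]
(238.5, 196.5) [0.58264396 0.1909574  0.07      ]
(346, 251) [ 0.43010843 -0.11228351  0.07      ]
(261, 275.5) [0.36075522 0.12521082 0.07      ]
red (np.int32(10), array([367.2, 242.7])) [array([ 0.60177318, -0.00904264,  0.06      ]), array([ 0.59543931, -0.02605766,  0.072     ]), array([ 0.58066028, -0.06575936,  0.1       ])]
blue (np.int32(12), array([337.83333333, 217.08333333])) [array([0.55498256, 0.15140448, 0.06      ]), array([0.54931492, 0.13210494, 0.072     ]), array([0.53609042, 0.08707268, 0.1       ])]
btn (np.int32(143), array([333.04895105, 305.75524476])) [array([ 0.43082889, -0.26248521,  0.06      ]), array([ 0.42692901, -0.27589159,  0.072     ]), array([ 0.41782929, -0.30717313,  0.1       ])]
post (np.int32(67), array([350.80597015, 224.59701493])) [array([0.58280127, 0.09900144, 0.06      ]), array([0.57673753, 0.08044804, 0.072     ]), array([0.5625888 , 0.03715677, 0.1       ])]
tri btn [ 0.42918581 -0.26897828  0.06579102] [ 0.42895399 -0.26893045  0.06576911]
```

```bash
python3 -m handwheel '[[0,0,0,0,0,0.0295],[0,0,0,0,0,0.0295],[0,0,0,0,0,0.0295],[0,0,0,0,0,0.0295],[0,0,0,0,0,0.0295],[0,0,0,0,0,0.0295],[0,0,0,0,0,0.0295],[0,0,0,0,0,0.0295]]' 1 20
cat > to.py <<'E'
import sys
from h import *
from scipy.spatial.transform import Rotation as Ro
s=bot.observe(); R=Ro.from_euler("xyz",s["tool_rot"]).as_matrix()
t=np.array([float(a) for a in sys.argv[1:4]])
print("clock",round(float(s["clock"]),2),"pos",np.round(s["position"],4),"rpy",np.round(s["tool_rot"],3),"F",np.round(s["force"],1),"q",np.round(s["qpos"],2),"w",round(float(s["grip_width"]),4))
d=R.T@(t-s["position"]); print("units",np.round(d/.025,2))
E
python3 to.py .557 .085 .2
```

```text
clock: 2.3
position: [0.1635, 0.6032, 0.2313]
tool_rot: [-3.142, -0.0, 1.388]
force: [0.7, -0.2, -0.2]
grip_width: 0.0001
clock 2.3 pos [0.1635 0.6032 0.2313] rpy [-3.142 -0.     1.388] F [ 0.7 -0.2 -0.2] q [-1.62  0.54  0.33  1.61 -0.2   1.02 -1.41] w 0.0001
units [-17.52  19.25   1.25]
```

```bash
R='x'; python3 -m handwheel '[[-0.88,0.96,0,0,0,0],[-0.88,0.96,0,0,0,0],[-0.88,0.96,0,0,0,0],[-0.88,0.96,0,0,0,0],[-0.88,0.96,0,0,0,0],[-0.88,0.96,0,0,0,0],[-0.88,0.96,0,0,0,0],[-0.88,0.96,0,0,0,0]]'
python3 -m handwheel '[[-0.88,0.96,0,0,0,0],[-0.88,0.96,0,0,0,0],[-0.88,0.96,0,0,0,0],[-0.88,0.96,0,0,0,0],[-0.88,0.96,0,0,0,0],[-0.88,0.96,0,0,0,0],[-0.88,0.96,0,0,0,0],[-0.88,0.96,0,0,0,0]]'
python3 to.py .557 .085 .2
```

```text
clock: 3.3
position: [0.3222, 0.3953, 0.2314]
tool_rot: [3.142, -0.0, 1.394]
force: [0.8, 0.5, -0.6]
grip_width: -0.0001
clock: 4.3
position: [0.4803, 0.1883, 0.2314]
tool_rot: [3.141, -0.0, 1.394]
force: [0.4, 0.1, -0.7]
grip_width: -0.0005
clock 4.3 pos [0.4803 0.1883 0.2314] rpy [ 3.141 -0.     1.394] F [ 0.4  0.1 -0.7] q [-0.83  0.38  0.45  1.9  -0.21  0.91 -0.46] w -0.0005
units [-3.53  3.75  1.26]
```

```bash
python3 -m handwheel '[[-0.88,0.94,0.3,0,0,0],[-0.88,0.94,0.3,0,0,0],[-0.88,0.94,0.3,0,0,0],[-0.88,0.94,0.4,0,0,0],[0,0,1,0,0,0],[0,0,1,0,0,0],[0,0,1,0,0,0],[0,0,0,0,0,0]]'
python3 to.py .558 .0183 .093
python3 - <<'E'
from h import *
f=bot.grab_frame("side"); a=f["pixels"][140:300,250:410]; cv2.imwrite("pics/s1.png",cv2.resize(a,None,fx=3.7,fy=3.7,interpolation=2))
E
```

```text
clock: 5.3
position: [0.5559, 0.0858, 0.1227]
tool_rot: [-3.139, 0.001, 1.394]
force: [0.2, -0.9, 0.5]
grip_width: 0.0003
clock 5.3 pos [0.5559 0.0858 0.1227] rpy [-3.139e+00  1.000e-03  1.394e+00] F [ 0.2 -0.9  0.5] q [-0.53  0.6   0.39  1.87 -0.33  0.73 -0.14] w 0.0003
units [-2.64  0.56  1.19]
```

View pics/s1.png

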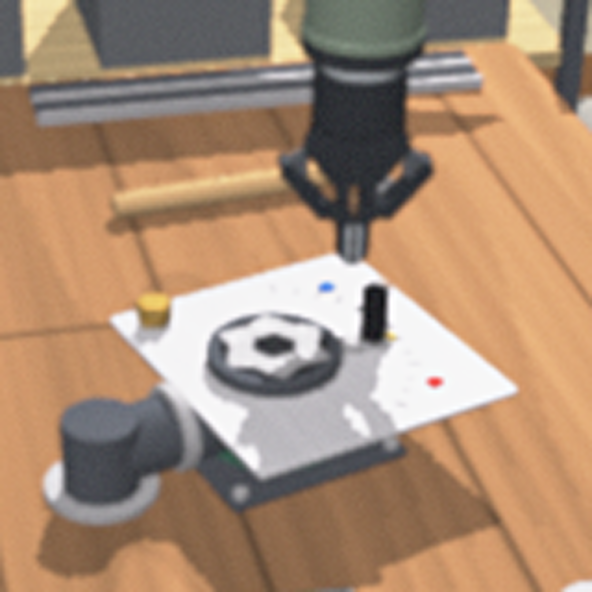

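The fingers are clear of the post, at about (351,205) px with the post at (351,225). Next I go down and push most of the way.

```bash
python3 -m handwheel '[[0,0.2,0.6,0,0,0],[0,0,0.6,0,0,0],[-0.4,0.06,0,0,0,0],[-0.4,0.06,0,0,0,0],[-0.4,0.06,0,0,0,0],[-0.4,0.06,0,0,0,0],[-0.4,0.06,0,0,0,0],[0,0,0,0,0,0]]'
python3 to.py .558 .0183 .093
python3 - <<'E'
from meas import *
f=bot.grab_frame("side"); a=f["pixels"][140:300,250:410]; cv2.imwrite("pics/s2.png",cv2.resize(a,None,fx=3.7,fy=3.7,interpolation=2))
E
```

```text
clock: 6.35
position: [0.5599, 0.0333, 0.0938]
tool_rot: [-3.141, 0.001, 1.393]
force: [0.5, 0.1, 0.4]
grip_width: -0.0001
clock 6.35 pos [0.5599 0.0333 0.0938] rpy [-3.141e+00  1.000e-03  1.393e+00] F [0.5 0.1 0.4] q [-0.42  0.64  0.36  1.89 -0.34  0.67 -0.03] w -0.0001
units [-0.6   0.03  0.03]
```

View pics/s2.png

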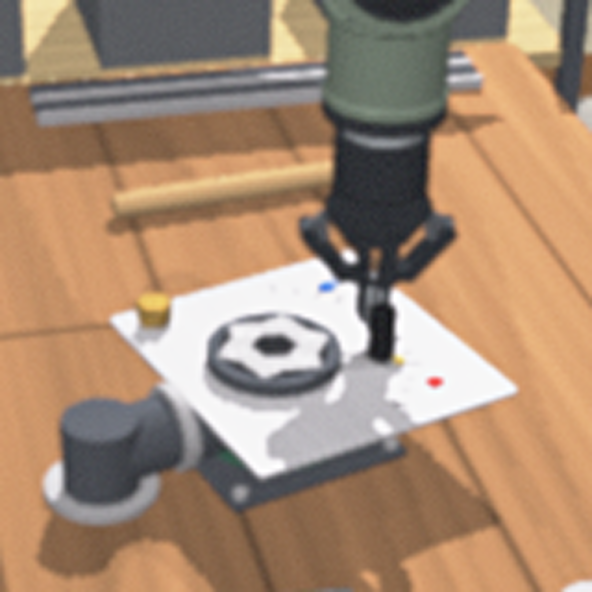

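The post has moved with the fingers, and the yellow pointer is at about (358,237) px. It still needs to go farther toward the red dot.

```bash
python3 -m handwheel '[[-0.25,0,0,0,0,0],[-0.25,0,0,0,0,0],[0,0,0,0,0,0],[0,0,0,0,0,0]]'
python3 to.py .558 .0183 .093
cat > ang.py <<'E'
from meas import *
A=np.array([.4765,.0305])
f=bot.grab_frame("side"); b,g,r=cols(f)
a=f["pixels"][180:280,300:400]; cv2.imwrite("pics/s%d.png"%f["shot"],cv2.resize(a,None,fx=5.5,fy=5.5,interpolation=2)); print("shot",f["shot"])
for q in blob(f,win(f,340,380,225,260)&(np.minimum(r,g)>b+45))[:2]:
    X=onz(f,q[1],.076); d=X[:2]-A; print("yellow",q,X,"rad",np.hypot(*d),"ang",np.degrees(np.arctan2(d[1],d[0])))
q=blob(f,win(f,340,380,205,250)&(r<60)&(g<60)&(b<60))[0]; print("dark",q)
q=blob(f,win(f,355,380,235,250)&(r>g+60)&(r>b+60))
X=onz(f,q[0][1],.072);d=X[:2]-A;print("red side",X,np.degrees(np.arctan2(d[1],d[0])))
t=bot.grab_frame("top"); b,g,r=cols(t)
a=t["pixels"][165:275,230:360]; cv2.imwrite("pics/t%d.png"%t["shot"],cv2.resize(a,None,fx=5,fy=5,interpolation=2)); print("shot",t["shot"])
E
python3 ang.py
```

```text
clock: 6.9
position: [0.558, 0.0221, 0.0938]
tool_rot: [3.142, 0.0, 1.394]
force: [0.1, -0.3, -0.6]
grip_width: 0.0002
clock 6.9 pos [0.558  0.0221 0.0938] rpy [3.142 0.    1.394] F [ 0.1 -0.3 -0.6] q [-0.4   0.64  0.35  1.9  -0.34  0.66 -0.01] w 0.0002
units [-0.15  0.02  0.03]
shot 7
yellow (np.int32(61), array([375.50819672, 227.96721311])) [0.64296338 0.04011912 0.076     ] rad 0.16674107103910774 ang 3.307171352140157
yellow (np.int32(29), array([376.37931034, 255.75862069])) [ 0.59833758 -0.10010456  0.076     ] rad 0.17861116021223195 ang -46.989007188390964
dark (np.int32(201), array([354.1641791 , 211.06965174]))
red side [ 0.59550189 -0.02633952  0.072     ] -25.53079454690905
shot 8
```

View pics/s7.png

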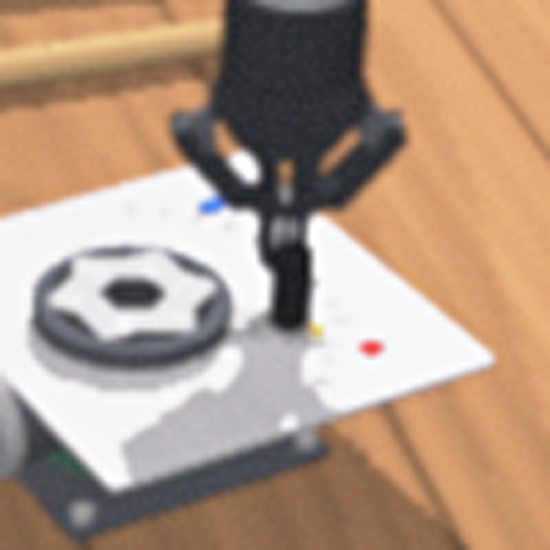

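View pics/t8.png

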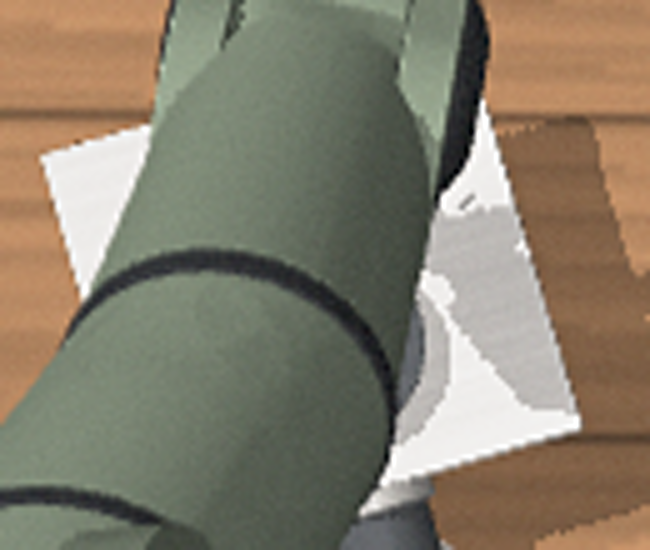

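In the side view the yellow pointer is at about (357.2,240) px and the red dot at (367.3,243). The arm hides the gate in the top view. I'll work out the pointer's angle.

```bash
python3 - <<'E'
from meas import *
f=bot.grab_frame("side"); A=np.array([.4765,.0305])
b,g,r=cols(f)
q=blob(f,win(f,350,363,234,246)&(np.minimum(r,g)>b+25)); print(q[:2])
for p in ([357.2,240.0],*[x[1] for x in q[:1]]):
    X=onz(f,p,.076); d=X[:2]-A; print(X,np.hypot(*d),np.degrees(np.arctan2(d[1],d[0])))
for a in (-15,-20,-22,-24.5,-27): print(a,proj(f,[A[0]+.1*np.cos(np.radians(a)),A[1]+.1*np.sin(np.radians(a)),.078]),proj(f,[A[0]+.085*np.cos(np.radians(a)),A[1]+.085*np.sin(np.radians(a)),.124]))
E
```

```text
[(np.int32(7), array([357.        , 239.71428571]))]
[ 0.56894927 -0.01201805  0.076     ] 0.10175781086467293 -24.698021999198435
[ 0.56881735 -0.01043848  0.076     ] 0.10098738973123228 -23.915074319578483
-15 [[356.94232601 236.23499757]] [[352.67967297 222.79479229]]
-20 [[356.91062679 237.84624543]] [[352.634866   224.13090729]]
-22 [[356.82519544 238.49018372]] [[352.5541044  224.66433714]]
-24.5 [[356.65961217 239.29287007]] [[352.40245024 225.32882899]]
-27 [[356.42857285 240.0915891 ]] [[352.19441508 225.98954672]]
```

The pointer reads about -24 to -26° and the red dot about -25°. I'll back off, rise, and move over toward the button so the top camera can see the gate.

```bash
python3 -m handwheel '[[0.5,0,0,0,0,0],[1,0,0,0,0,0],[0.5,0,-0.5,0,0,0],[0,0,-1,0,0,0],[0,0,-1,0,0,0],[0,0,-1,0,0,0],[0,0,-0.5,0,0,0],[0,0,0,0,0,0]]'
python3 to.py .43 -.268 .18
```

```text
clock: 8.05
position: [0.5671, 0.0717, 0.1945]
tool_rot: [3.14, -0.001, 1.394]
force: [-0.8, -0.3, 0.4]
grip_width: -0.0
clock 8.05 pos [0.5671 0.0717 0.1945] rpy [ 3.140e+00 -1.000e-03  1.394e+00] F [-0.8 -0.3  0.4] q [-0.54  0.52  0.44  1.8  -0.27  0.88 -0.15] w -0.0
units [-14.34  -3.01   0.57]
```

```bash
python3 -m handwheel '[[-0.95,-0.2,0,0,0,0],[-0.95,-0.2,0,0,0,0],[-0.95,-0.2,0,0,0,0],[-0.95,-0.2,0,0,0,0],[-0.95,-0.2,0,0,0,0],[-0.95,-0.2,0,0,0,0],[-0.95,-0.2,0,0,0,0],[-0.95,-0.2,0,0,0,0]]'
python3 -m handwheel '[[-0.95,-0.2,0,0,0,0],[-0.95,-0.2,0,0,0,0],[-0.95,-0.2,0,0,0,0],[-0.95,-0.2,0,0,0,0],[-0.95,-0.2,0,0,0,0],[-0.95,-0.2,0,0,0,0],[-0.95,-0.2,0,0,0,0],[0,0,0,0,0,0]]'
python3 to.py .4295 -.269 .08; python3 ang.py
python3 - <<'E'
from meas import *
f=bot.grab_frame("top"); b,g,r=cols(f)
W=win(f,235,350,165,280)
for nm,m,z in (("red",W&(r>g+60)&(r>b+60)&(g<120),.072),("post",win(f,292,316,194,220)&(r<60)&(g<60)&(b<60),.122),("hub",win(f,285,305,224,244)&(r<60)&(g<60)&(b<60),.087)):
    q=blob(f,m)[0]; X=onz(f,q[1],z); d=X[:2]-[.4765,.0305]; print(nm,q,X,np.hypot(*d),np.degrees(np.arctan2(d[1],d[0])))
E
```

```text
clock: 9.05
position: [0.4926, -0.1104, 0.1935]
tool_rot: [-3.141, 0.0, 1.393]
force: [-0.3, 0.3, -0.4]
grip_width: 0.0001
clock: 10.05
position: [0.4283, -0.2682, 0.1936]
tool_rot: [-3.141, 0.001, 1.39]
force: [0.2, 0.0, -0.5]
grip_width: 0.0001
clock 10.05 pos [ 0.4283 -0.2682  0.1936] rpy [-3.141e+00  1.000e-03  1.390e+00] F [ 0.2  0.  -0.5] q [ 0.08  0.42  0.48  1.97 -0.26  0.81  0.52] w 0.0001
units [-0.02  0.06  4.54]
shot 10
yellow (np.int32(58), array([375.4137931 , 227.81034483])) [0.64296904 0.04103431 0.076     ] rad 0.16680201932095629 ang 3.6209013447185554
yellow (np.int32(29), array([376.37931034, 255.79310345])) [ 0.59828359 -0.10026431  0.076     ] rad 0.17869120845445105 ang -47.03660504883721
dark (np.int32(530), array([346.86792453, 226.46037736]))
red side [ 0.59550189 -0.02633952  0.072     ] -25.53079454690905
shot 11
red (np.int32(22), array([314.5       , 192.27272727])) [ 0.5958119  -0.02315884  0.072     ] 0.1308227817584566 -24.215160752536587
post (np.int32(58), array([306.9137931 , 204.79310345])) [ 0.55215138 -0.00198169  0.122     ] 0.08232977590085765 -23.236761420985044
hub (np.int32(107), array([294.96261682, 233.45794393])) [0.47734155 0.03084031 0.087     ] 0.0009077556656440438 22.01790484584909
```

View pics/t11.png

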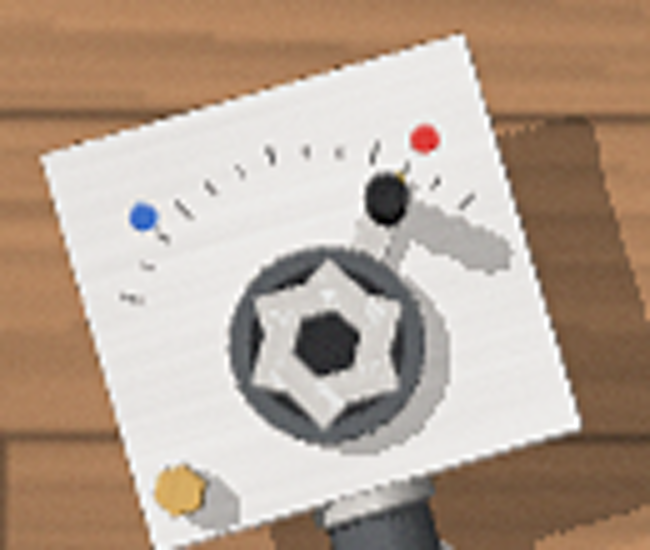

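View pics/s10.png

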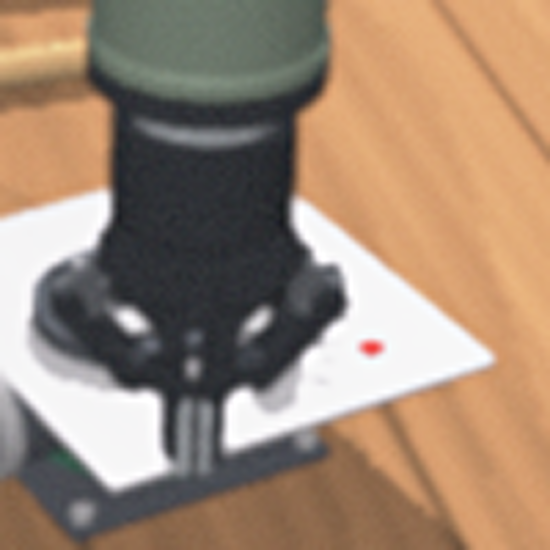

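The top view shows the lever line about 1 to 1.6° (2.5 to 3.5 mm) short of the red dot's middle. That's inside tolerance but with little margin, and there is plenty of time, so I'll go back and nudge it 2 mm further.

```bash
python3 -m handwheel '[[0.95,0.2,0,0,0,0],[0.95,0.2,0,0,0,0],[0.95,0.2,0,0,0,0],[0.95,0.2,0,0,0,0],[0.95,0.2,0,0,0,0],[0.95,0.2,0,0,0,0],[0.95,0.2,0,0,0,0],[0.95,0.2,0,0,0,0]]'
python3 -m handwheel '[[0.95,0.2,0,0,0,0],[0.95,0.2,0,0,0,0],[0.95,0.2,0,0,0,0],[0.95,0.2,0,0,0,0],[0.95,0.2,0,0,0,0],[0.95,0.2,0,0,0,0],[0.95,0.2,0,0,0,0],[0,0,0,0,0,0]]'
python3 to.py .5576 .0201 .0938
```

```text
clock: 11.2
position: [0.5032, -0.0846, 0.1937]
tool_rot: [-3.141, -0.0, 1.395]
force: [-0.1, 0.1, 0.3]
grip_width: 0.0
clock: 12.2
position: [0.5673, 0.0739, 0.1935]
tool_rot: [-3.141, -0.0, 1.397]
force: [-0.2, -0.7, 0.5]
grip_width: 0.0003
clock 12.2 pos [0.5673 0.0739 0.1935] rpy [-3.141 -0.     1.397] F [-0.2 -0.7  0.5] q [-0.54  0.52  0.43  1.8  -0.27  0.88 -0.15] w 0.0003
units [-2.19 -0.01  3.99]
```

```bash
python3 -m handwheel '[[0,0,1,0,0,0],[0,0,1,0,0,0],[0,0,1,0,0,0],[0,0,1,0,0,0],[-0.6,0,0,0,0,0],[-0.6,0,0,0,0,0],[-0.6,0,0,0,0,0],[0,0,0,0,0,0]]'; python3 to.py .5576 .0201 .0938
```

```text
clock: 13.2
position: [0.559, 0.0255, 0.0946]
tool_rot: [3.141, -0.0, 1.392]
force: [0.2, 1.3, 0.2]
grip_width: 0.0004
clock 13.2 pos [0.559  0.0255 0.0946] rpy [ 3.141 -0.     1.392] F [0.2 1.3 0.2] q [-0.4   0.64  0.36  1.9  -0.34  0.66 -0.02] w 0.0004
units [-0.22 -0.02  0.03]
```

```bash
python3 -m handwheel '[[-0.14,0,0,0,0,0],[-0.14,0,0,0,0,0],[0,0,0,0,0,0],[0,0,0,0,0,0]]'; python3 to.py .5576 .0201 .0938; python3 ang.py | head -1
python3 -m handwheel '[[0.5,0,0,0,0,0],[1,0,0,0,0,0],[0.5,0,-0.5,0,0,0],[0,0,-1,0,0,0],[0,0,-1,0,0,0],[0,0,-1,0,0,0],[0,0,-0.5,0,0,0],[0,0,0,0,0,0]]'
python3 - <<'E'
from meas import *
f=bot.grab_frame("side"); b,g,r=cols(f)
a=f["pixels"][180:280,300:400]; cv2.imwrite("pics/s_b.png",cv2.resize(a,None,fx=5.5,fy=5.5,interpolation=2))
E
```

```text
clock: 13.7
position: [0.5577, 0.0204, 0.0938]
tool_rot: [-3.142, 0.0, 1.394]
force: [-0.1, -0.2, 0.8]
grip_width: -0.0
clock 13.7 pos [0.5577 0.0204 0.0938] rpy [-3.142  0.     1.394] F [-0.1 -0.2  0.8] q [-0.39  0.64  0.35  1.9  -0.34  0.66 -0.01] w -0.0
units [-0.01 -0.   -0.  ]
shot 13
clock: 14.8
position: [0.5667, 0.0697, 0.1945]
tool_rot: [3.141, -0.001, 1.394]
force: [0.3, 0.4, -0.2]
grip_width: -0.0001
```

View pics/s_b.png

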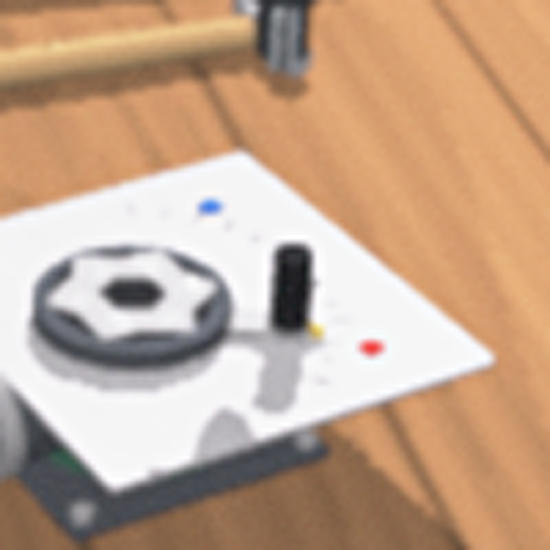

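The post now stands clear in the side view, with the pointer at about (357,240) px and aimed at the red dot. I'll move back over the button and measure from the top.

```bash
python3 -m handwheel '[[-0.95,-0.2,0,0,0,0],[-0.95,-0.2,0,0,0,0],[-0.95,-0.2,0,0,0,0],[-0.95,-0.2,0,0,0,0],[-0.95,-0.2,0,0,0,0],[-0.95,-0.2,0,0,0,0],[-0.95,-0.2,0,0,0,0],[-0.95,-0.2,0,0,0,0]]'
python3 -m handwheel '[[-0.95,-0.2,0,0,0,0],[-0.95,-0.2,0,0,0,0],[-0.95,-0.2,0,0,0,0],[-0.95,-0.2,0,0,0,0],[-0.95,-0.2,0,0,0,0],[-0.95,-0.2,0,0,0,0],[-0.95,-0.2,0,0,0,0],[0,0,0,0,0,0]]'
python3 to.py .4295 -.269 .075
python3 - <<'E'
from meas import *
f=bot.grab_frame("top"); b,g,r=cols(f)
W=win(f,235,350,165,280)
for nm,m,z in (("red",W&(r>g+60)&(r>b+60)&(g<120),.072),("post",win(f,292,316,194,220)&(r<60)&(g<60)&(b<60),.122),("hub",win(f,285,305,224,244)&(r<60)&(g<60)&(b<60),.087)):
    q=blob(f,m)[0]; X=onz(f,q[1],z); d=X[:2]-[.477,.0305]; print(nm,q,X,np.hypot(*d),np.degrees(np.arctan2(d[1],d[0])))
# silhouette model: post centroid for candidate angles
for a in (-22,-23,-24,-25,-26):
    c,s=np.cos(np.radians(a)),np.sin(np.radians(a)); P=[.477+.085*c,.0305+.085*s]
    th=np.linspace(0,6.28,40); pts=np.vstack([np.c_[P[0]+.012*np.cos(th),P[1]+.012*np.sin(th),np.full(40,z)] for z in (.079,.124)])
    h=cv2.convexHull(proj(f,pts).astype(np.float32)); M=cv2.moments(h); print(a,M["m10"]/M["m00"],M["m01"]/M["m00"],M["m00"])
a=f["pixels"][165:275,230:360]; cv2.imwrite("pics/t_c.png",cv2.resize(a,None,fx=5,fy=5,interpolation=2))
E
```

```text
clock: 15.85
position: [0.4923, -0.1124, 0.1936]
tool_rot: [-3.141, 0.0, 1.393]
force: [0.0, 0.2, 0.1]
grip_width: -0.0002
clock: 16.85
position: [0.428, -0.2702, 0.1936]
tool_rot: [-3.141, 0.001, 1.39]
force: [1.5, 0.2, 0.4]
grip_width: -0.0003
clock 16.85 pos [ 0.428  -0.2702  0.1936] rpy [-3.141e+00  1.000e-03  1.390e+00] F [1.5 0.2 0.4] q [ 0.08  0.42  0.48  1.97 -0.27  0.81  0.53] w -0.0003
units [0.06 0.06 4.75]
red (np.int32(22), array([314.5       , 192.27272727])) [ 0.5958119  -0.02315884  0.072     ] 0.1303669372592195 -24.30529364035385
post (np.int32(62), array([307.27419355, 204.77419355])) [ 0.55220924 -0.00295602  0.122     ] 0.08231485710639555 -23.981373924880984
hub (np.int32(107), array([294.96261682, 233.45794393])) [0.47734155 0.03084031 0.087     ] 0.0004821516960859872 44.89615537734236
-22 306.6940182995966 204.50205332420597 81.38710148027167
-23 307.19205768849775 204.70995944100002 81.32185333245434
-24 307.68638079628795 204.92644024087812 81.25405562506057
-25 308.1768401809739 205.15142577871632 81.18380785989575
-26 308.66329109680976 205.38485532092943 81.1112762936391
```

View pics/t_c.png

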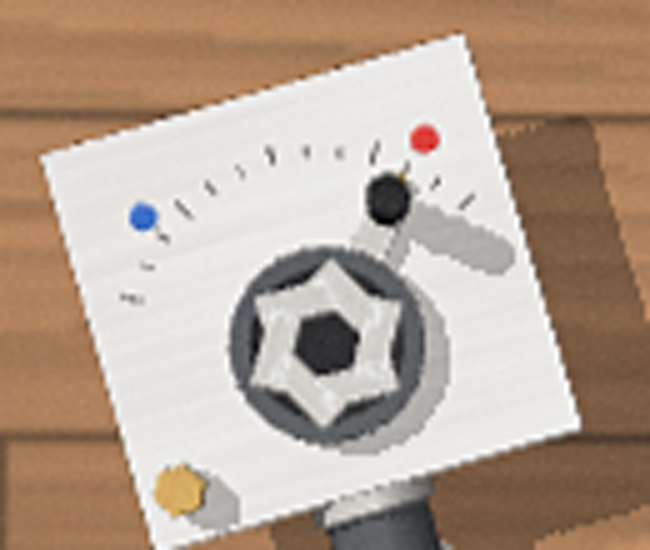

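The lever now agrees with the red dot to about 0.3–1° (2 mm or less). Next I press the button, coming down slowly and watching the force.

```bash
python3 -m handwheel '[[0,0.06,1,0,0,0],[0,0,1,0,0,0],[0,0,1,0,0,0],[0,0,1,0,0,0],[0,0,0.6,0,0,0],[0,0,0.1,0,0,0],[0,0,0,0,0,0],[0,0,0,0,0,0]]'
python3 -m handwheel '[[0,0,0.1,0,0,0],[0,0,0.1,0,0,0],[0,0,0,0,0,0]]'
python3 - <<'E'
from h import *
f=bot.grab_frame("side"); a=f["pixels"][250:350,280:400]; cv2.imwrite("pics/s_d.png",cv2.resize(a,None,fx=5.5,fy=5.5,interpolation=2))
E
```

```text
clock: 17.9
position: [0.4318, -0.2684, 0.077]
tool_rot: [3.14, 0.0, 1.394]
force: [-0.3, 0.1, -1.7]
grip_width: 0.0002
clock: 18.27
position: [0.4316, -0.2683, 0.0713]
tool_rot: [3.141, -0.0, 1.394]
force: [0.8, 0.9, 0.8]
grip_width: 0.0001
```

View pics/s_d.png

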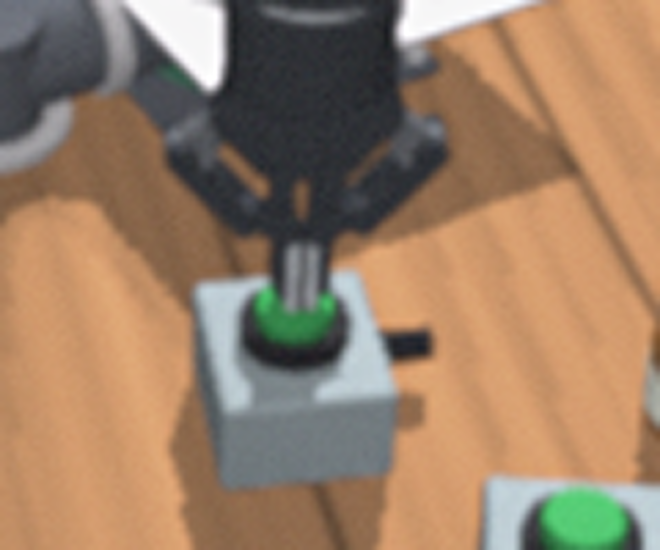

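The closed fingertips are over the middle of the green button, at about (334,306) px. I continue down.

```bash
python3 -m handwheel '[[0,0,0.1,0,0,0],[0,0,0.1,0,0,0],[0,0,0,0,0,0]]';python3 -m handwheel '[[0,0,0.08,0,0,0],[0,0,0,0,0,0]]';python3 -m handwheel '[[0,0,0.08,0,0,0],[0,0,0,0,0,0]]'
```

```text
clock: 18.7
position: [0.4316, -0.2683, 0.0662]
tool_rot: [3.141, 0.0, 1.394]
force: [1.1, 0.3, 4.0]
grip_width: 0.0005
clock: 18.95
position: [0.4317, -0.2684, 0.0655]
tool_rot: [3.14, -0.001, 1.394]
force: [-5.3, 6.8, 38.0]
grip_width: 0.0003
clock: 19.2
position: [0.4319, -0.2685, 0.0648]
tool_rot: [3.139, -0.001, 1.393]
force: [-12.4, 13.0, 75.6]
grip_width: -0.0001
```

The force climbed sharply, so the button is on its stop. I lift off.

```bash
python3 -m handwheel '[[0,0,-0.2,0,0,0],[0,0,-0.6,0,0,0],[0,0,-1,0,0,0],[0,0,-1,0,0,0],[0,0,-1,0,0,0],[0,0,-1,0,0,0],[0,0,0,0,0,0],[0,0,0,0,0,0]]'
python3 to.py .43 -.269 .2
python3 - <<'E'
from meas import *
f=bot.grab_frame("top"); b,g,r=cols(f)
W=win(f,235,350,165,280)
for nm,m,z in (("red",W&(r>g+60)&(r>b+60)&(g<120),.072),("post",win(f,292,316,194,220)&(r<60)&(g<60)&(b<60),.122)):
    q=blob(f,m)[0]; X=onz(f,q[1],z); d=X[:2]-[.477,.0305]; print(nm,q,np.hypot(*d),np.degrees(np.arctan2(d[1],d[0])))
cv2.imwrite("pics/t_e.png",f["pixels"])
f=bot.grab_frame("side"); a=f["pixels"][150:350,250:450]; cv2.imwrite("pics/s_e.png",cv2.resize(a,None,fx=3,fy=3,interpolation=2))
E
```

```text
clock: 20.2
position: [0.4312, -0.2681, 0.182]
tool_rot: [-3.141, -0.0, 1.394]
force: [-0.2, -0.4, -0.5]
grip_width: 0.0
clock 20.2 pos [ 0.4312 -0.2681  0.182 ] rpy [-3.141 -0.     1.394] F [-0.2 -0.4 -0.5] q [ 0.08  0.44  0.48  1.97 -0.28  0.79  0.54] w 0.0
units [-0.04 -0.04 -0.72]
red (np.int32(22), array([314.5       , 192.27272727])) 0.1303669372592195 -24.30529364035385
post (np.int32(61), array([307.31147541, 204.70491803])) 0.08252870054247104 -23.99130381277169
```

View pics/s_e.png

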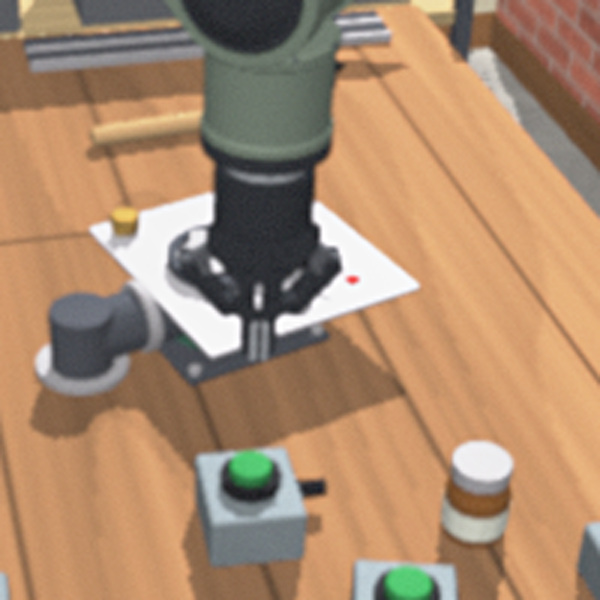

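View pics/t_e.png

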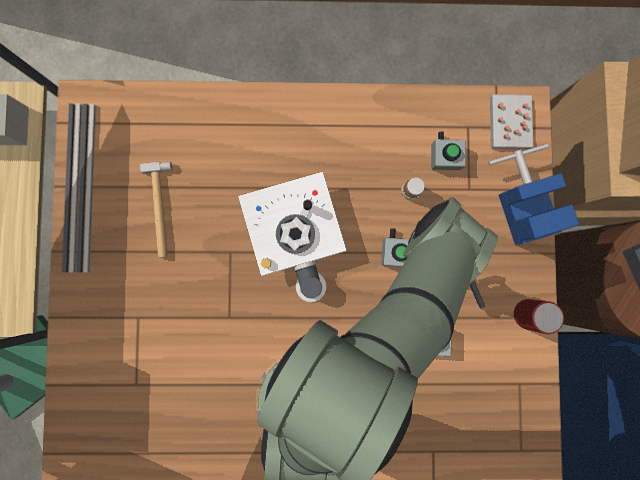

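The button is up again at about (333,306) px and the gripper is clear above it. The lever is on the red dot, and the jar, nut and hammer have not moved. The chisel is partly hidden by the arm, but nothing came near it.

```bash
python3 -c "
from workcell import bot
print(bot.job_done())"
```

```text
the job is handed in; nothing more can be done
None
```

I set the lever on the red dot, pressed the start button down to its stop, and handed the job in at about 20 s of the 51 s allowed. No verdict was reported.

- **Lever:** I pushed the post clockwise with the closed fingers, never gripping it. The first push measured about 1–1.6° short, so I went back and nudged it 2 mm further.
- **Button:** I pressed the leftmost of the four switch boxes. The force rose to about 76 N on the stop, then I lifted off. The wrist limit is 120 N.

**Last checks:**
- **Lever angle:** from the top camera the post's line is at -24.0° and the red dot at -24.3°. A fit of the post's outline put the lever nearer -23.2°. The pointer should therefore be about 1–2.5 mm from the dot's middle, against the 6 mm allowed.
- **Side camera:** before the nudge its pointer readings were rough, spread over about 3°. After the nudge I judged that view only by eye, and the pointer looked on the dot.
- **Button and gripper:** the button is up again. The gripper is about 11 cm above it with no contact force.
- **Bystanders:** the jar, nut and hammer look unmoved. The chisel was partly hidden by the arm in the last picture, but nothing came near it.

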